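Zero a polariser ring against its stop and set its lever to the marker

ROBOT

A 6-joint arm with a two-finger parallel gripper is mounted at the origin on a cart in front of the work surface, level with it; the furniture and walls round the work are solid. World frame = base frame: x ahead of the robot, y to its left, z up, the work surface at z = 0. Lengths are in m, angles in rad, forces in N, time in s.
With the tool pointing down it reaches from about 0.4 to 0.825 m from the base axis. Payload 7 kg.
Tool frame: the origin (TCP) lies on the centre line of the jaws, within the pads' length; the fingertips stand 25 mm ahead of it and the grasp point (between the pads) lies 6 mm ahead of it; z points along the fingers, y is the line along which they close (so a half turn about z gives the same grasp; the last joint's range is limited). The gripper opens to 88 mm and grips with 3 to 60 N. Pads are 19 mm wide; open, the fingers measure 130 mm over their backs; the gripper's body (78 mm by 193 mm) begins 47 mm behind the grasp point.
Start: joints at [-0.848, 0.359, 0.012, 0, -1.224, -0.288], TCP at [0.284, -0.612, 0.252] pointing down, gripper open.
Joint ranges: [-3.07, 3.07], [-1.43, 2.12], [-1.02, 1.25], [-3.03, 1.67], [-3.05, -0], [-3.03, 3.03]. Speed limits (rad/s): [2.39, 2.39, 3.01, 3.14, 3.14, 3.14].

INTERFACE

Orientations are given as [roll, pitch, yaw] about the fixed x, y, z axes, in that order (R = Rz(yaw) Ry(pitch) Rx(roll)).
In Python, from station import readout, vision, arm gives the robot as it stands. The module is installed in compiled form; this text tells all that it offers.
- The arm moves only by the tool carry_out, never from a script. Its argument "commands" is a list of rows, each an object with "dp": the shift along the tool's x, y, z in m, a list of three; "rotation": the turn, a rotation vector about the tool's x, y, z in degrees, a list of three. In form: [{"dp": [dx, dy, dz], "rotation": [wx, wy, wz]}, ...]. A call has 1 to 8 rows; each row shifts and turns the commanded pose from where the row before left it, along the tool's axes as they then stand; what a row does not reach is not made up. A row lasts 1/8 s, in which the tool goes at most 62.5 mm and 10.7 degrees, less where a joint would pass 70% of its speed; a pose out of reach is approached as far as the arm can. A call with a gripper value outside its range is refused whole. "grip" is the finger opening in m, from 0 to 0.0876, set as the call begins (left out, the last holds). The fingers move at their own pace and stop on an object; "force" is the grip in N (left out, the last holds). Time passes only in rows, so rows that do not move let the fingers close. It gives the time, the measured TCP pose, the force, the opening and the grip force at its end, in the units of the state.
- readout.get_state(): the state, without advancing time (a new reading comes with each control period).
- vision.grab_frame(name): name is "side" or "top" or "wrist"; returns (picture, depth): 384x512x3 uint8, red, green, blue; 384x512 float32, m along the optical axis (not along the pixel's ray), 0 where there is no reading.
- vision.calibration(name): a dict with "fovy" (degrees; the focal length in pixels is half the picture's height over the tangent of half this angle, whatever the lens; pixels are square), "cx", "cy" (the principal point, pixels), "dist" ([k1, k2, p1, p2, k3] as OpenCV has them; the pictures are not rectified), "origin" and "attitude" of the camera in the world; the wrist camera has in their place "mount" (4x4, takes a point from camera to tool coordinates, whose origin is the TCP and whose axes are the flange's). Camera axes: x right, y down, z forward; pixel columns grow to the right and rows downward; lengths in m; the calibration is good to about 2 mm. A picture is of the moment at which its call begins: read the wrist's pose just before it. calibration takes no time and is no camera call.
- arm.job_done(): hands the job in; it is judged then, once.
Trained networks look in the newest picture that a camera, given by its name, has taken for a name from the list of things; names that differ only in an ending like _2 or _b are one class to them, and where a whole thing is asked for, a point or a joint stands for the part that bears it (a point fixed in the world has none). Each returns a list of dicts, best first, with "score" (0 to 1); they miss things now and then, are a little off and sometimes report something else, mostly with a low value. They report only what shows in the picture. A call takes as long as a camera call. They do not tell look-alikes from the thing itself.
- vision.trace(label, camera): "pixels" (384x512 bool, what is visible of it) and "position" ([row, column] in pixels, amid what is visible of it).
The state is a dict: "t": time; "q": joint angles; "qd": joint speeds; "joint_efforts": joint torques, N m; "eef_pos": TCP position; "ee_rot": TCP orientation; "force": force on the tool from outside, world axes, zero at the start; "moment": the same for the moment, N m; "width": finger opening in m; "gripper_force": force on a finger pad.
Only numpy, scipy, OpenCV 4.12 (cv2) and the standard library are available. Lean on these libraries where they do the work, as an engineer would, in place of code of your own. Each camera call takes 0.05 s, during which the arm holds its last target. There are 200 camera calls.

TASK

Zero the polariser ring and then set it: with the fingertips push its lever round to the left until the lever stands against the stop post, then push it back round the scale until its pointed tip is in line with the nose of the marker clip, and take the hand away. Push the upright pin of the lever gently from the side, without pinching it. Leave the marker clip, the sample dish on the stage, the vial behind it, the timer and the label roll where they are.

Things in the scene. Friction and masses are not known exactly. Their poses are not given: they have to be found in the camera images.
- stage: Polariser stage, fixed: a round aluminium foot, 224 mm across, 10 mm high, with a grey core 69 mm across and 30 mm high in the middle. Origin: centre of the underside, on the ring's axis; z up. Its -x axis points to the middle of the scale, roughly to the robot; +y roughly to the robot's left. Fine black ticks on the front of the foot, one every 0.1 rad from -1.2 to 1.2, are the scale.
- ring (a joint): Angle q (rad) of the black knurled ring (96 mm across, top at 27.5 mm) that turns about the stage's axis and carries the lever. The lever points from the axis along (-cos q, -sin q) in the stage's frame; positive q is anticlockwise from above (lever end to the robot's right). Range -1.2 (against the stop post, at the left) to 1.2. Stays where left; about 1.5 N at the pin turns it.
- lever_pin (a point): Centre of the top of the lever's upright steel push pin: 10 mm across, 76 mm from the ring's axis, free to be pushed between 25 mm and 63 mm above the trolley (the flat lever lies below, its top at 22 mm). The point turns with the ring; its x axis points inward to the ring's axis.
- lever_tip (a point): Pointed outer end of the flat steel lever (10 mm wide), 92 mm from the ring's axis, 18.5 mm above the trolley. Turns with the ring.
- stop_post (a point): Centre of the top of the stop post, an upright steel pin 10 mm across on the foot, top 30 mm above the trolley, 62 mm from the axis at scale angle -1.36, just past the left end of the scale. The side of the flat lever meets it at joint value -1.2.
- clip (a joint): Scale angle (rad, same sense and zero as the ring's joint) at which the marker clip stands. The clip holds by friction and must not be shifted.
- marker_nose (a point): Tip of the nose of the marker clip, a small dark steel clip (about 16 mm wide, top 21 mm above the trolley) that straddles the rim of the foot; the nose points inward to the axis and ends 95 mm from it, 18.5 mm above the trolley. Its x axis points inward to the ring's axis, its y axis runs along the scale.
- sample_dish: Shallow clear dish, loose, 55 mm across and 12 mm high, lying on the core of the stage within a few mm of its middle; origin at the centre of its underside, 30 mm above the trolley.
- vial: Small vial with a screw cap, loose, 24 mm across, 52 mm high, standing on the rear part of the foot about 80 mm behind the axis; origin at the centre of its underside.
- timer: White laboratory timer, loose, 58 x 62 x 20 mm, lying near the front left of the trolley; origin at the centre of its underside.
- label_roll: White roll of labels, loose, 62 mm across, 36 mm high, standing near the front right of the trolley; origin at the centre of its underside.
There are look-alikes about, which are no part of the job. There is more than one size of the vial; the job needs the middle-sized. What is shaped like the sample_dish but blue is not meant.

How it is judged:
By the outcome, as a careful person would: the job done as asked, in the order asked, and still so for the second after the job is handed in, with the robot touching nothing.
It also fails if it takes over 54 s, if anything falls off the work surface, if the arm or the gripper's body presses on something with over 40 N, if the wrist force passes 120 N, or if a joint passes its speed limit or range.

## Working session

There is one attempt and no reset: what is moved stays moved. The work goes in short steps, Python scripts to look and compute and a tool call to move; the robot and the scene stay as the last step left them, time stands still between calls to the robot, and variables do not carry over. Pictures are saved under pics/ and viewed, at most 10 in all, crops included, and the job is handed in when it is done.

Besides the shell and the picture viewer there is one more tool, called after "Call:" in YAML: its name, and indented under it one key for each argument. carry_out: Moves the arm, as the interface text tells. Its arguments: {"type":"object","properties":{"commands":{"type":"array"},"grip":{"type":"number"},"force":{"type":"number"}},"required":["commands"]}

```bash
mkdir -p pics; cat > h.py <<'E'
import numpy as np, cv2
from scipy.spatial.transform import Rotation as R
from station import readout, vision, arm
def cam(name, st=None):
    c=vision.calibration(name); f=192/np.tan(np.radians(c['fovy'])/2)
    K=np.array([[f,0,c['cx']],[0,f,c['cy']],[0,0,1]]); D=np.array(c['dist'],float)
    if 'mount' in c:
        T=np.eye(4); T[:3,:3]=rot(st['ee_rot']); T[:3,3]=st['eef_pos']; T=T@np.array(c['mount'])
    else:
        T=np.eye(4); T[:3,3]=c['origin']; T[:3,:3]=rot(c['attitude'])
    return K,D,T
def rot(a):
    a=np.array(a,float)
    return a if a.shape==(3,3) else R.from_euler('xyz',a).as_matrix() if a.shape==(3,) else R.from_quat(a).as_matrix()
def onplane(C,uv,z):
    K,D,T=C; n=cv2.undistortPoints(np.array(uv,float).reshape(-1,1,2),K,D).reshape(-1,2)
    d=np.c_[n,np.ones(len(n))]@T[:3,:3].T; s=(z-T[2,3])/d[:,2]; return T[:3,3]+d*s[:,None]
def proj(C,P):
    K,D,T=C; Q=(np.atleast_2d(P)-T[:3,3])@T[:3,:3]
    return cv2.projectPoints(Q,np.zeros(3),np.zeros(3),K,D)[0].reshape(-1,2)
E
python3 - <<'E'
from h import *
for n in('top','side'): print(vision.calibration(n))
s=readout.get_state(); print(s)
im={n:vision.grab_frame(n)[0] for n in('top','side')}
for n in im: cv2.imwrite(f'pics/{n}0.png',im[n][...,::-1])
for n in im:
  for l in('stage','lever_pin','lever_tip','stop_post','clip','marker_nose','ring','sample_dish','vial','timer','label_roll'):
    print(n,l,[(round(d['score'],2),np.round(d['position']).tolist(),int(d['pixels'].sum())) for d in vision.trace(l,n)[:3]])
E
```

```text
{'fovy': 43.201743779002605, 'cx': 252.03803083947636, 'cy': 191.08853758133708, 'dist': array([0.07218826, 0.        , 0.        , 0.        , 0.        ]), 'origin': array([0.4476405 , 0.15268368, 1.18671797]), 'attitude': array([-3.09728401, -0.01437465, -1.55455895])}
{'fovy': 46.27566268273916, 'cx': 248.4760380764352, 'cy': 187.11623544779513, 'dist': array([-0.00987792,  0.        ,  0.        ,  0.        ,  0.        ]), 'origin': array([0.2264243 , 0.76147604, 0.63282862]), 'attitude': array([-2.28991943, -0.00577838, -2.69631144])}
{'t': 0.0, 'q': array([-8.47896198e-01,  3.59399619e-01,  1.10811930e-02, -3.89842935e-04,
       -1.22408466e+00, -2.88072046e-01]), 'qd': array([ 0.00028448,  0.00108177, -0.00145665, -0.00031258, -0.00180904,
        0.00011642]), 'joint_efforts': array([ 2.81075936e-04, -5.82715631e+01,  2.93050700e+01,  6.99755743e+00,
        6.74096664e-03, -1.71473589e-04]), 'eef_pos': array([ 0.28413828, -0.61179895,  0.25061698]), 'ee_rot': array([ 3.13994798e+00, -1.05159830e-04, -2.70689725e+00]), 'force': array([-0.16027339,  0.42717472, -0.82770391
[... 679 characters left out ...]
top label_roll [(0.72, [240.0, 342.0], 561), (0.7, [198.0, 221.0], 657), (0.31, [186.0, 231.0], 442)]
side stage [(0.94, [221.0, 238.0], 6595)]
side lever_pin [(0.86, [217.0, 248.0], 812)]
side lever_tip [(0.93, [217.0, 245.0], 824)]
side stop_post [(0.71, [218.0, 241.0], 6648)]
side clip []
side marker_nose []
side ring [(0.9, [214.0, 248.0], 700)]
side sample_dish [(0.9, [200.0, 238.0], 540), (0.75, [154.0, 341.0], 738), (0.72, [154.0, 297.0], 365)]
side vial [(0.78, [190.0, 201.0], 261), (0.66, [153.0, 274.0], 114), (0.64, [138.0, 250.0], 386)]
side timer [(0.83, [301.0, 265.0], 1280)]
side label_roll [(0.73, [153.0, 340.0], 665), (0.54, [201.0, 237.0], 494), (0.43, [298.0, 265.0], 1231)]
```

```bash
python3 - <<'E'
import cv2
a=cv2.imread('pics/top0.png')[110:290,110:380]; b=cv2.imread('pics/side0.png')[110:330,150:390]
cv2.imwrite('pics/top0c.png',cv2.resize(a,(800,533),interpolation=2)); cv2.imwrite('pics/side0c.png',cv2.resize(b,(654,600),interpolation=2))
E
```

```text
(no output)
```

View pics/top0c.png

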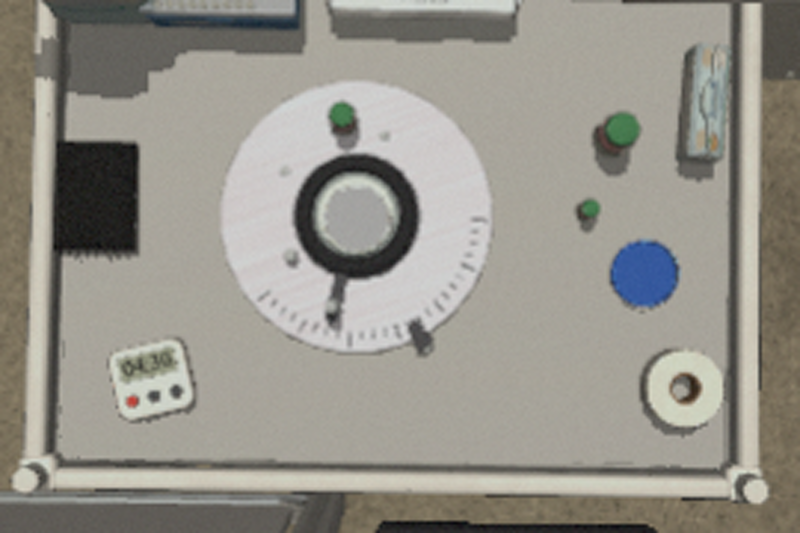

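View pics/side0c.png

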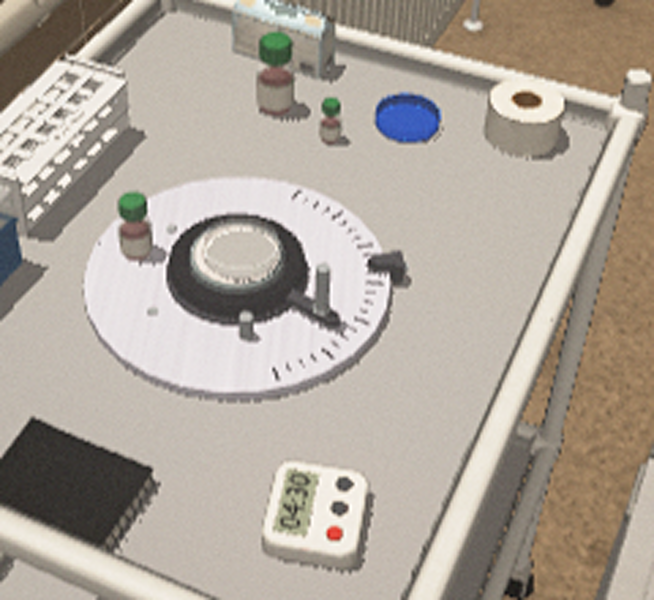

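The top crop shows the stage centre at about px (230,183). The lever pin is at about (222,213), the stop post at (208,197) and the clip at (252,223). The vial on the foot behind the axis, at (226,150), is the middle-sized of three; the others are the large one at (318,153) and the small one at (308,181). The clear dish on the core is the one meant, and the blue one at (327,202) is a look-alike. None of these get touched.

```bash
python3 - <<'E'
from h import *
from scipy.optimize import least_squares
im=cv2.imread('pics/top0.png'); C=cam('top'); Cs=cam('side')
c=lambda x,y:(110+(x+.5)/2.963-.5,110+(y+.5)/2.963-.5)
cs=lambda x,y:(150+(x+.5)/2.727-.5,110+(y+.5)/2.727-.5)
# foot circle from crop edge points
e=[c(*p) for p in((221,216),(491,215),(358,81),(356,352),(262,122),(452,120),(262,310))]
P=onplane(C,e,.010)
r=least_squares(lambda v:np.hypot(P[:,0]-v[0],P[:,1]-v[1])-.112,[P[:,0].mean(),P[:,1].mean()]);ctr=r.x
print('centre top',ctr,r.fun*1e3)
e2=[cs(*p) for p in((84,281),(391,281),(240,178))]
P=onplane(Cs,e2,.010);r=least_squares(lambda v:np.hypot(P[:,0]-v[0],P[:,1]-v[1])-.112,ctr);print('centre side',r.x,r.fun*1e3)
def ang(n,C,p,z):
    w=onplane(C,[p],z)[0]; d=w[:2]-ctr; print(n,w.round(4),'r',np.hypot(*d).round(4),'ang',round(float(np.arctan2(-d[1],-d[0])),3))
ang('tickL',C,c(265,297),.01);ang('tickR',C,c(478,219),.01)
ang('stop',C,c(290,255),.03);ang('pin',C,c(332,300),.063);ang('pin',C,c(333,318),.025);ang('clip',C,c(414,325),.0185);ang('clip body',C,c(423,342),.02)
ang('side stop',Cs,cs(247,317),.03);ang('side pin',Cs,cs(323,268),.063);ang('side tip',Cs,cs(339,325),.0185);ang('side nose',Cs,cs(370,262),.0185)
print(vision.calibration('wrist'))
E
```

```text
centre top [0.51978996 0.18951276] [-0.32551709 -2.64361936 -0.65090199 -0.92864605 -1.77808578 -1.19115022
 -2.63021401]
centre side [0.51935652 0.19281532] [-0.70014749 -0.69998626 -0.06226563]
tickL [0.4524 0.2639 0.01  ] r 0.1004 ang -0.835
tickR [0.5191 0.0908 0.01  ] r 0.0987 ang 1.564
stop [0.4863 0.2427 0.03  ] r 0.0628 ang -1.009
pin [0.4506 0.2067 0.063 ] r 0.0713 ang -0.244
pin [0.4363 0.2075 0.025 ] r 0.0854 ang -0.212
clip [0.4316 0.142  0.0185] r 0.1002 ang 0.494
clip body [0.418  0.1345 0.02  ] r 0.1157 ang 0.495
side stop [0.4865 0.2438 0.03  ] r 0.0637 ang -1.021
side pin [0.4465 0.2092 0.063 ] r 0.0759 ang -0.263
side tip [0.4311 0.2131 0.0185] r 0.0918 ang -0.26
side nose [0.4355 0.1454 0.0185] r 0.0952 ang 0.482
{'fovy': 68.41593686324637, 'cx': 255.11629734992474, 'cy': 190.31218727202932, 'dist': array([-0.0142866,  0.       ,  0.       ,  0.       ,  0.       ]), 'mount': array([[ 7.79298540e-04, -9.55104822e-01, -2.96267060e-01,
         8.10859729e-02],
       [ 9.99998891e-01,  1.12038632e-03, -9.81508706e-04,
         8.04628501e-04],
       [ 1.26937726e-03, -2.96265967e-01,  9.55104636e-01,
        -1.32590799e-01],
       [ 0.00000000e+00,  0.00000000e+00,  0.00000000e+00,
         1.00000000e+00]])}
```

```bash
cat >> h.py <<'E'
def rows(pts):
    """pts: list of (x,y,z,yaw), tool down; prints relative rows"""
    out=[];x,y,z,w=pts[0]
    for X,Y,Z,W in pts[1:]:
        d=np.array([X-x,Y-y]); a=np.array([np.cos(w),np.sin(w)]); b=np.array([np.sin(w),-np.cos(w)])
        dp=[round(float(v),4) for v in (d@a,d@b,z-Z)]; rz=round(float(-np.degrees(W-w)),1)
        out.append({"dp":dp,"rotation":[0,0,rz]})
        n=a*dp[0]+b*dp[1]; x+=n[0];y+=n[1];z-=dp[2];w-=np.radians(rz)
    return out
def pose():
    s=readout.get_state(); return (*s['eef_pos'],rot(s['ee_rot'])), s
E
python3 - <<'E'
from h import *
import json
s=readout.get_state();p=s['eef_pos'];w0=s['ee_rot'][2]
t=(.443,.185,.22,-1.49);N=16;L=[]
a0,r0=np.arctan2(p[1],p[0]),np.hypot(*p[:2]);a1,r1=np.arctan2(t[1],t[0]),np.hypot(*t[:2])
for i in range(N+1):
    k=i/N;a=a0+k*(a1-a0);r=r0+k*(r1-r0);L.append((r*np.cos(a),r*np.sin(a),p[2]+k*(t[2]-p[2]),w0+k*(t[3]-w0)))
o=rows(L);print(json.dumps(o[:8]));print(json.dumps(o[8:]))
E
```

```text
[{"dp": [-0.0634, 0.0152, 0.002], "rotation": [0, 0, -4.4]}, {"dp": [-0.0618, 0.0164, 0.0019], "rotation": [0, 0, -4.3]}, {"dp": [-0.0604, 0.0175, 0.002], "rotation": [0, 0, -4.4]}, {"dp": [-0.0589, 0.0185, 0.002], "rotation": [0, 0, -4.3]}, {"dp": [-0.0573, 0.0196, 0.002], "rotation": [0, 0, -4.4]}, {"dp": [-0.0558, 0.0205, 0.0019], "rotation": [0, 0, -4.3]}, {"dp": [-0.0542, 0.0214, 0.002], "rotation": [0, 0, -4.4]}, {"dp": [-0.0526, 0.0223, 0.002], "rotation": [0, 0, -4.4]}]
[{"dp": [-0.0511, 0.023, 0.002], "rotation": [0, 0, -4.3]}, {"dp": [-0.0495, 0.0238, 0.0019], "rotation": [0, 0, -4.4]}, {"dp": [-0.0478, 0.0245, 0.002], "rotation": [0, 0, -4.3]}, {"dp": [-0.0462, 0.0251, 0.002], "rotation": [0, 0, -4.4]}, {"dp": [-0.0446, 0.0257, 0.002], "rotation": [0, 0, -4.3]}, {"dp": [-0.043, 0.0263, 0.0019], "rotation": [0, 0, -4.4]}, {"dp": [-0.0414, 0.0266, 0.002], "rotation": [0, 0, -4.4]}, {"dp": [-0.0397, 0.0271, 0.002], "rotation": [0, 0, -4.3]}]
```

Call:
carry_out:
  commands:
    - {"dp": [-0.055,0.015,0.002],"rotation": [0,0,-4.4]}
    - {"dp": [-0.055,0.016,0.002],"rotation": [0,0,-4.4]}
    - {"dp": [-0.055,0.017,0.002],"rotation": [0,0,-4.4]}
    - {"dp": [-0.055,0.018,0.002],"rotation": [0,0,-4.4]}
    - {"dp": [-0.055,0.02,0.002],"rotation": [0,0,-4.4]}
    - {"dp": [-0.055,0.02,0.002],"rotation": [0,0,-4.4]}
    - {"dp": [-0.054,0.021,0.002],"rotation": [0,0,-4.4]}
    - {"dp": [-0.053,0.022,0.002],"rotation": [0,0,-4.4]}
  grip: 0

```text
t: 2.2
eef_pos: [0.5161, -0.2227, 0.2356]
ee_rot: [-3.141, 0.0, -2.09]
force: [1.6, 1.4, 0.0]
width: 0.0133
gripper_force: 0.0
```

Call:
carry_out:
  commands:
    - {"dp": [-0.051,0.023,0.002],"rotation": [0,0,-4.3]}
    - {"dp": [-0.05,0.024,0.002],"rotation": [0,0,-4.3]}
    - {"dp": [-0.048,0.0245,0.002],"rotation": [0,0,-4.3]}
    - {"dp": [-0.046,0.025,0.002],"rotation": [0,0,-4.3]}
    - {"dp": [-0.045,0.0255,0.002],"rotation": [0,0,-4.3]}
    - {"dp": [-0.043,0.026,0.002],"rotation": [0,0,-4.3]}
    - {"dp": [-0.041,0.0265,0.002],"rotation": [0,0,-4.3]}
    - {"dp": [-0.04,0.027,0.002],"rotation": [0,0,-4.3]}

```text
t: 3.2
eef_pos: [0.4192, 0.1715, 0.2197]
ee_rot: [-3.141, 0.0, -1.489]
force: [0.5, 0.3, -0.1]
width: 0.0006
gripper_force: 0.0
```

```bash
python3 - <<'E'
from h import *
s=readout.get_state(); im,d=vision.grab_frame('wrist'); cv2.imwrite('pics/w1.png',im[...,::-1])
cv2.imwrite('pics/w1b.png',cv2.resize(im[...,::-1],(800,600),interpolation=2))
print(s['t'],s['eef_pos'],s['ee_rot'],s['width'],s['force'])
np.save('w1.npy',np.r_[s['eef_pos'],s['ee_rot']])
E
```

```text
3.2 [0.41923704 0.17148034 0.21974821] [-3.14095859e+00  4.03923917e-04 -1.48938671e+00] 0.000566206668715918 [ 0.47296531  0.25666867 -0.0822146 ]
```

View pics/w1b.png

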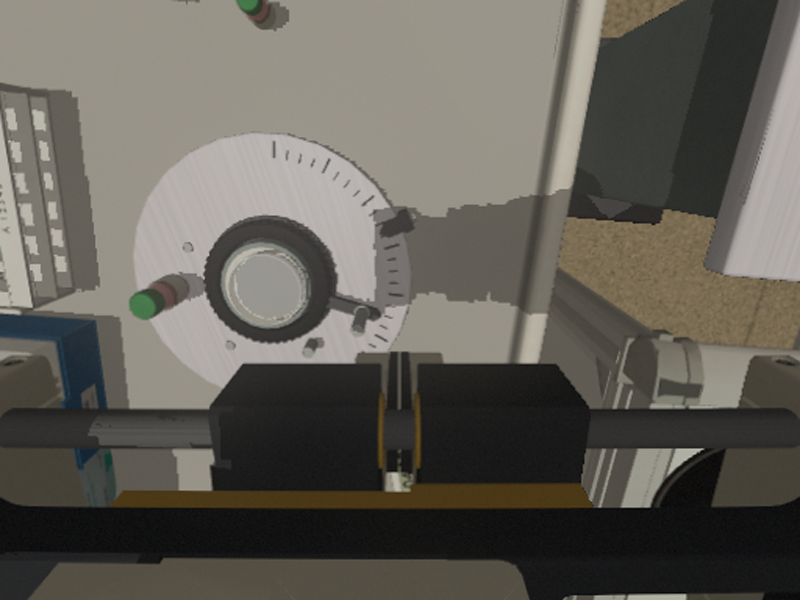

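The wrist view (at 800x600) shows the pin top at (360,315), its lever tip at (378,313) and the stop post at (315,343). The clip nose is at (377,215), the foot circle is centred near (272,265), and the vial leans in the view from (185,290).

```bash
python3 - <<'E'
from h import *
from scipy.optimize import least_squares
v=np.load('w1.npy'); C=cam('wrist',dict(eef_pos=v[:3],ee_rot=v[3:]))
c=lambda x,y:((x+.5)*.64-.5,(y+.5)*.64-.5)
e=[c(*p) for p in((134,265),(411,268),(275,132),(200,154),(350,156),(155,338),(160,195))]
P=onplane(C,e,.010)
r=least_squares(lambda v:np.hypot(P[:,0]-v[0],P[:,1]-v[1])-.112,[.52,.19]);print(r.x,r.fun*1e3)
ctr=r.x
def ang(n,p,z):
    w=onplane(C,[c(*p)],z)[0]; d=w[:2]-ctr; print(n,w.round(4),'r',np.hypot(*d).round(4),'ang',round(float(np.arctan2(-d[1],-d[0])),3))
ang('tick top',(274,149),.01);ang('stop',(317,339),.03);ang('pin',(362,312),.063);ang('tip',(379,314),.0185);ang('nose',(375,214),.0185);ang('clip out',(411,220),.02)
Rm=rot(v[3:])
for t in([0,0,.025],[.0095,.021,.025],[.0095,-.021,.025]):print(proj(C,v[:3]+Rm@np.array(t))/.64)
E
```

```text
[0.51653762 0.19324321] [ 0.97459016 -2.21172261  2.60289622 -1.92387392  4.17414134  3.70012763
 -4.20903815]
tick top [0.5176 0.0905 0.01  ] r 0.1027 ang 1.581
stop [0.4784 0.2304 0.03  ] r 0.0532 ang -0.773
pin [0.4424 0.1934 0.063 ] r 0.0742 ang -0.002
tip [0.4314 0.2097 0.0185] r 0.0867 ang -0.19
nose [0.4398 0.1308 0.0185] r 0.0989 ang 0.683
clip out [0.4126 0.1329 0.02  ] r 0.1202 ang 0.526
[[396.63430372 373.04139152]]
[[450.66422375 350.95801176]]
[[342.57283882 350.89037138]]
```

Call:
carry_out:
  commands:
    - {"dp": [-0.004,-0.0125,0.02],"rotation": [0,0,0]}
    - {"dp": [-0.0035,-0.013,0.03],"rotation": [0,0,0]}
    - {"dp": [0,0,0.035],"rotation": [0,0,0]}
    - {"dp": [0,0,0.03],"rotation": [0,0,0]}
    - {"dp": [0,0,0.025],"rotation": [0,0,0]}
    - {"dp": [0,0,0.016],"rotation": [0,0,0]}
    - {"dp": [0,0,0],"rotation": [0,0,0]}

```text
t: 4.12
eef_pos: [0.4443, 0.1789, 0.0627]
ee_rot: [3.14, -0.002, -1.492]
force: [-0.8, -0.1, 0.3]
width: 0.0007
gripper_force: 0.0
```

```bash
python3 - <<'E'
from h import *
s=readout.get_state(); print(s['t'],s['eef_pos'],s['ee_rot'],s['force'])
a=vision.grab_frame('top')[0][120:270,150:300,::-1];b=vision.grab_frame('side')[0][140:290,170:320,::-1]
cv2.imwrite('pics/d2.png',cv2.resize(np.hstack([a,b]),(800,400),interpolation=2))
E
```

```text
4.125 [0.44430689 0.17894346 0.06269783] [ 3.13976172e+00 -1.53913262e-03 -1.49217884e+00] [-0.80874141 -0.08482046  0.3258213 ]
```

View pics/d2.png

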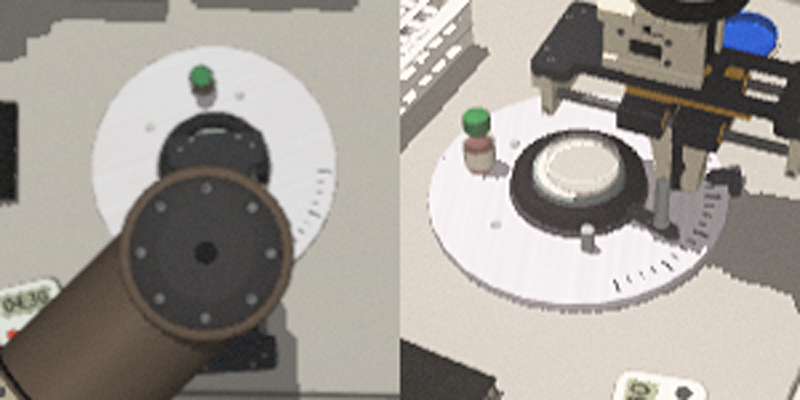

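The side crop shows the hand just to the right of the pin, fingers beside its upper part, pin at (661,205), clear of the clip at (727,180). Now I push left along the arc.

Call:
carry_out:
  commands:
    - {"dp": [0,0,0],"rotation": [0,0,-5.5]}
    - {"dp": [-0.004,-0.0001,0],"rotation": [0,0,3]}
    - {"dp": [-0.004,-0.0001,0],"rotation": [0,0,3]}
    - {"dp": [-0.004,-0.0001,0],"rotation": [0,0,3]}
    - {"dp": [-0.004,-0.0001,0],"rotation": [0,0,3]}
    - {"dp": [-0.004,-0.0001,0],"rotation": [0,0,3]}
    - {"dp": [-0.004,-0.0001,0],"rotation": [0,0,3]}
    - {"dp": [-0.004,-0.0001,0],"rotation": [0,0,3]}

```text
t: 5.22
eef_pos: [0.4456, 0.2076, 0.0648]
ee_rot: [-3.14, 0.001, -1.764]
force: [2.3, -1.7, 0.5]
width: 0.0007
gripper_force: 1.4
```

Call:
carry_out:
  commands:
    - {"dp": [-0.004,-0.0001,0],"rotation": [0,0,3]}
    - {"dp": [-0.004,-0.0001,0],"rotation": [0,0,3]}
    - {"dp": [-0.004,-0.0001,0],"rotation": [0,0,3]}
    - {"dp": [-0.004,-0.0001,0],"rotation": [0,0,3]}
    - {"dp": [-0.004,-0.0001,0],"rotation": [0,0,3]}
    - {"dp": [-0.004,-0.0001,0],"rotation": [0,0,3]}

```text
t: 5.98
eef_pos: [0.4536, 0.2298, 0.0647]
ee_rot: [-3.141, 0.001, -2.078]
force: [1.2, -2.9, 1.0]
width: 0.0002
gripper_force: 1.2
```

```bash
python3 - <<'E'
from h import *
s=readout.get_state(); p=s['eef_pos'];d=p[:2]-[.519,.1925];print(s['t'],p,s['ee_rot'],s['force'],np.hypot(*d),np.arctan2(-d[1],-d[0]))
b=vision.grab_frame('side')[0][140:290,170:320,::-1];a=vision.grab_frame('wrist')[0][100:300,156:356,::-1]
cv2.imwrite('pics/d3.png',np.hstack([cv2.resize(a,(400,400),interpolation=2),cv2.resize(b,(400,400),interpolation=2)]))
E
```

```text
5.975 [0.45357797 0.2297543  0.06474034] [-3.14094445e+00  8.24817762e-04 -2.07849109e+00] [ 1.15341616 -2.88803106  1.04010549] 0.0752856160799001 -0.5176501174911653
```

View pics/d3.png

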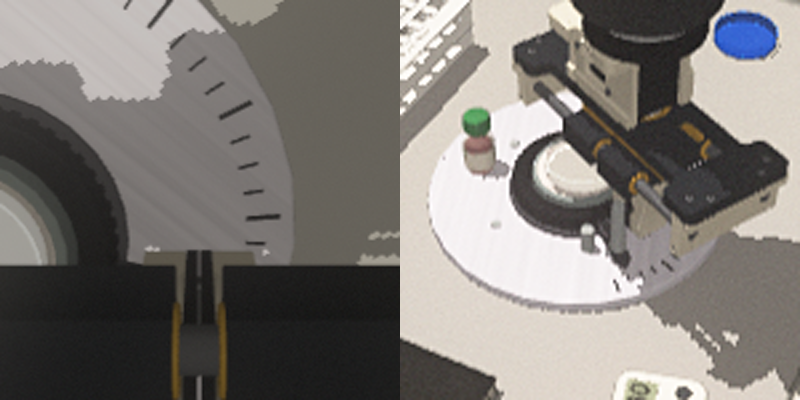

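The lever is moving with the hand and the pin is now close to the stop post in the side crop: pin (618,225), post (588,237). Force is about 3 N. I continue in smaller steps.

Call:
carry_out:
  commands:
    - {"dp": [-0.002,0,0],"rotation": [0,0,1.5]}
    - {"dp": [-0.002,0,0],"rotation": [0,0,1.5]}
    - {"dp": [-0.002,0,0],"rotation": [0,0,1.5]}

```text
t: 6.45
eef_pos: [0.4562, 0.2351, 0.0637]
ee_rot: [3.142, 0.0, -2.157]
force: [-1.3, -2.2, 1.4]
width: 0.0006
gripper_force: 0.8
```

Call:
carry_out:
  commands:
    - {"dp": [-0.0013,0,0],"rotation": [0,0,1]}
    - {"dp": [-0.0013,0,0],"rotation": [0,0,1]}

```text
t: 6.7
eef_pos: [0.4573, 0.2369, 0.0634]
ee_rot: [3.141, -0.001, -2.191]
force: [-2.2, -2.6, 2.5]
width: 0.0003
gripper_force: 2.0
```

Call:
carry_out:
  commands:
    - {"dp": [-0.0013,0,0],"rotation": [0,0,1]}
    - {"dp": [-0.001,0,0],"rotation": [0,0,0.8]}

```text
t: 6.95
eef_pos: [0.4575, 0.2374, 0.0631]
ee_rot: [3.141, -0.004, -2.223]
force: [-6.3, -5.9, 6.2]
width: 0.0003
gripper_force: 4.2
```

Call:
carry_out:
  commands:
    - {"dp": [-0.0007,0,0],"rotation": [0,0,0]}
    - {"dp": [0,0,0],"rotation": [0,0,0]}

```text
t: 7.2
eef_pos: [0.4576, 0.2374, 0.063]
ee_rot: [3.141, -0.005, -2.223]
force: [-5.1, -6.5, 6.5]
width: 0.0003
gripper_force: 4.4
```

```bash
python3 - <<'E'
from h import *
s=readout.get_state(); p=s['eef_pos'];d=p[:2]-[.519,.1925];print(s['t'],p,s['ee_rot'],s['force'],np.hypot(*d),np.arctan2(-d[1],-d[0]))
b=vision.grab_frame('side')[0];cv2.imwrite('pics/s4.png',b[...,::-1])
cv2.imwrite('pics/d4.png',cv2.resize(b[190:270,210:290,::-1],(600,600),interpolation=2))
E
```

```text
7.2 [0.45758436 0.23741718 0.06297903] [ 3.14092779 -0.00518622 -2.22286835] [-5.10790207 -6.49232401  6.51074745] 0.07608833256462263 -0.631466865458806
```

View pics/d4.png

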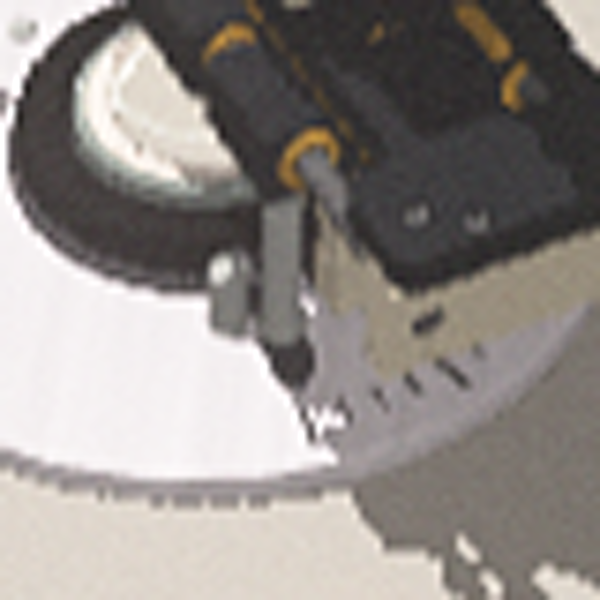

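The crop shows the lever's flat side against the stop post: post (228,280), pin (282,270). The tip (292,365) points to the end tick. The hand also stalled as the force rose to about 8 N, so the lever is zeroed. Next I back off, lift over the pin and come down on its left.

Call:
carry_out:
  commands:
    - {"dp": [0.006,0,0],"rotation": [0,0,0]}
    - {"dp": [0.008,0,-0.005],"rotation": [0,0,0]}
    - {"dp": [0,0,-0.03],"rotation": [0,0,0]}
    - {"dp": [0,0,-0.03],"rotation": [0,0,0]}
    - {"dp": [0,0,0],"rotation": [0,0,0]}

```text
t: 7.88
eef_pos: [0.4522, 0.2298, 0.1314]
ee_rot: [-3.141, 0.006, -2.221]
force: [-0.3, -0.2, -0.7]
width: 0.0003
gripper_force: 0.0
```

```bash
python3 - <<'E'
from h import *
import json
s=readout.get_state();p=s['eef_pos'];w=s['ee_rot'][2];c=np.array([.519,.1925]);print(s['t'],p,w,s['force'])
d=p[:2]-c;r=np.hypot(*d);a=np.arctan2(-d[1],-d[0]);print(r,a)
L=[];N=8
for i in range(N+1):
    k=i/N;A=a+k*(-1.25-a);rr=r+k*(.076-r);L.append((c[0]-rr*np.cos(A),c[1]-rr*np.sin(A),p[2],w+k*(-1.25-np.pi/2-w)))
print(json.dumps(rows(L)))
E
```

```text
7.875 [0.45221229 0.22977596 0.1313868 ] -2.2212390193891207 [-0.338641   -0.23866508 -0.6944661 ]
0.0764859143495414 -0.5090606812449702
[{"dp": [-0.0071, 0.0006, 0.0], "rotation": [0, 0, 4.3]}, {"dp": [-0.007, 0.0005, 0.0], "rotation": [0, 0, 4.3]}, {"dp": [-0.0071, 0.0004, 0.0], "rotation": [0, 0, 4.3]}, {"dp": [-0.007, 0.0002, 0.0], "rotation": [0, 0, 4.3]}, {"dp": [-0.0071, 0.0001, 0.0], "rotation": [0, 0, 4.3]}, {"dp": [-0.007, 0.0, 0.0], "rotation": [0, 0, 4.3]}, {"dp": [-0.0071, -0.0001, 0.0], "rotation": [0, 0, 4.3]}, {"dp": [-0.007, -0.0003, 0.0], "rotation": [0, 0, 4.3]}]
```

Call:
carry_out:
  commands:
    - {"dp": [-0.007,0.0005,0],"rotation": [0,0,4.3]}
    - {"dp": [-0.007,0.0005,0],"rotation": [0,0,4.3]}
    - {"dp": [-0.007,0.0004,0],"rotation": [0,0,4.3]}
    - {"dp": [-0.007,0.0002,0],"rotation": [0,0,4.3]}
    - {"dp": [-0.007,0.0001,0],"rotation": [0,0,4.3]}
    - {"dp": [-0.007,0,0],"rotation": [0,0,4.3]}
    - {"dp": [-0.007,-0.0001,0],"rotation": [0,0,4.3]}
    - {"dp": [-0.007,-0.0003,0],"rotation": [0,0,4.3]}

```text
t: 8.88
eef_pos: [0.4935, 0.263, 0.1281]
ee_rot: [3.141, -0.0, -2.825]
force: [-0.2, -0.2, -1.2]
width: 0.0002
gripper_force: 0.0
```

Call:
carry_out:
  commands:
    - {"dp": [0,0,0.02],"rotation": [0,0,0]}
    - {"dp": [0,0,0.024],"rotation": [0,0,0]}
    - {"dp": [0,0,0.02],"rotation": [0,0,0]}
    - {"dp": [0,0,0],"rotation": [0,0,0]}

```text
t: 9.38
eef_pos: [0.4926, 0.2621, 0.0629]
ee_rot: [-3.14, -0.003, -2.822]
force: [-0.4, 0.2, 0.2]
width: 0.0004
gripper_force: 0.0
```

```bash
python3 - <<'E'
from h import *
s=readout.get_state(); p=s['eef_pos'];d=p[:2]-[.519,.1925];print(s['t'],p,s['ee_rot'],s['force'],np.hypot(*d),np.arctan2(-d[1],-d[0]))
np.save('w5.npy',np.r_[p,s['ee_rot']])
a=vision.grab_frame('wrist')[0][...,::-1];cv2.imwrite('pics/w5.png',a);cv2.imwrite('pics/w5b.png',cv2.resize(a,(800,600),interpolation=2))
cv2.imwrite('pics/s5.png',vision.grab_frame('side')[0][...,::-1])
E
```

```text
9.375 [0.49256415 0.26207683 0.06291171] [-3.14021530e+00 -2.98500053e-03 -2.82229562e+00] [-0.36421201  0.24887806  0.15080622] 0.07442976409335157 -1.2076913993888838
```

View pics/w5b.png

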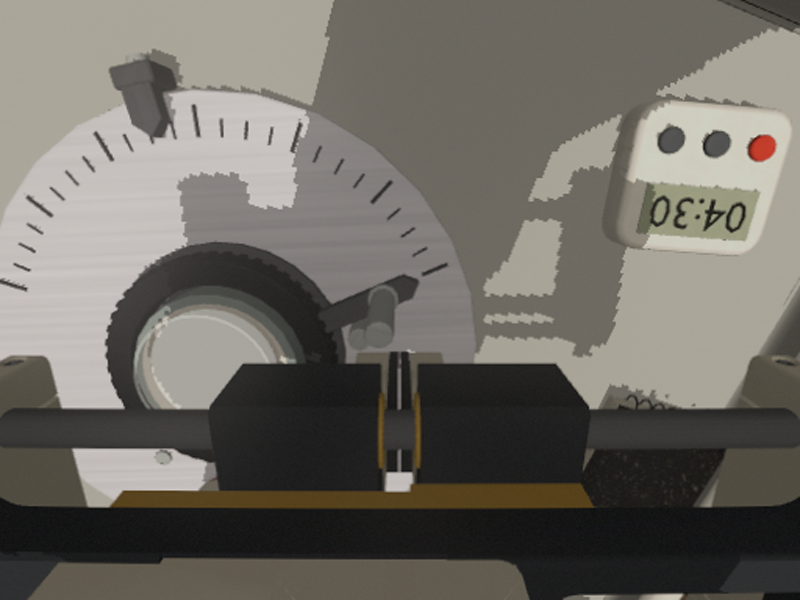

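The wrist view (800x600) shows the lever still at the −1.2 end tick (434,269), its tip at (415,281). The clip nose is at (157,136) between the 0 tick (196,120) and the +0.4 tick (104,145). The hand is beyond the stop post, left of the pin. I fit the stage from the ticks.

```bash
cat > fit.py <<'E'
from h import *
from scipy.optimize import least_squares
c=lambda x,y:((x+.5)*.64-.5,(y+.5)*.64-.5)
def fit(v,ticks):
    C=cam('wrist',dict(eef_pos=v[:3],ee_rot=v[3:]))
    P=onplane(C,[c(x,y) for _,x,y in ticks],.010)[:,:2]; q=np.array([t[0] for t in ticks])
    f=lambda m:(P-np.c_[m[0]-m[3]*np.cos(q+m[2]),m[1]-m[3]*np.sin(q+m[2])]).ravel()
    m=least_squares(f,[.519,.1925,.36,.1]).x
    print('ctr,yaw,r',m.round(4),'res mm',(f(m)*1e3).round(1))
    return C,m
def ang(C,m,p,z):
    w=onplane(C,[c(*p)],z)[0];d=w[:2]-m[:2];print(p,w.round(4),'r',np.hypot(*d).round(4),'q',(np.arctan2(-d[1],-d[0])-m[2]).round(3))
E
python3 - <<'E'
from fit import *
C,m=fit(np.load('w5.npy'),[(-1.2,434,269),(-.8,382,191),(-.4,298,136.5),(0,196,120.5),(.4,104,146),(.8,39,206),(1.2,13,286)])
for p in((155,137),(160,137),(157,135)):ang(C,m,p,.0185)
for p in((131,75),(146,70)):ang(C,m,p,.021)
ang(C,m,(417,281),.0185);ang(C,m,(382,296),.063)
E
```

```text
ctr,yaw,r [0.5194 0.1914 0.3595 0.1002] res mm [ 0.2 -0.6 -0.2  0.  -0.4  0.6  0.1  0.  -0.   0.1 -0.1 -0.2  0.4  0. ]
(155, 137) [0.436  0.1461 0.0185] r 0.095 q 0.138
(160, 137) [0.4354 0.1479 0.0185] r 0.0946 q 0.118
(157, 135) [0.435  0.1467 0.0185] r 0.0955 q 0.127
(131, 75) [0.4172 0.1355 0.021 ] r 0.1165 q 0.141
(146, 70) [0.4139 0.1404 0.021 ] r 0.1172 q 0.09
(417, 281) [0.4582 0.2591 0.0185] r 0.0914 q -1.195
(382, 296) [0.4555 0.2449 0.063 ] r 0.0833 q -1.057
```

```bash
python3 - <<'E'
import cv2
a=cv2.imread('pics/w5.png')[25:100,60:140]; cv2.imwrite('pics/nose.png',cv2.resize(a,(640,600),interpolation=cv2.INTER_CUBIC))
E
```

```text
(no output)
```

View pics/nose.png

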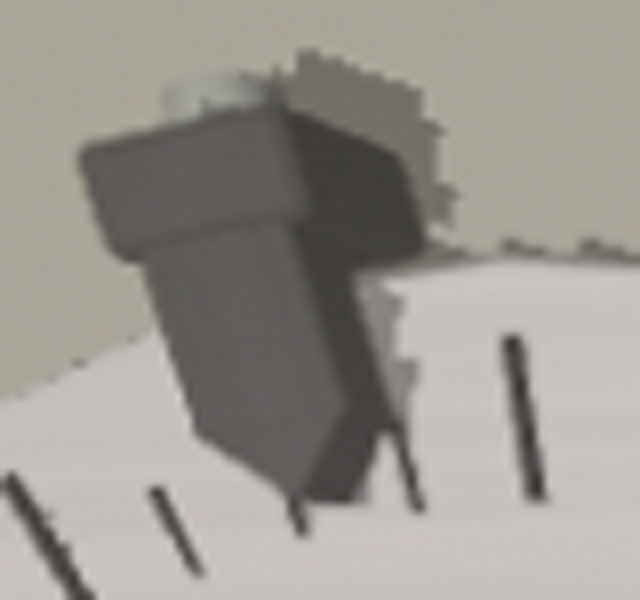

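The crop shows the nose's upper-face tip at crop (295,492), shoulders at (197,433) and (345,408). The darker faces to its right are its side wall, so my earlier reading was slightly too far right.

```bash
python3 - <<'E'
import io
from fit import *
C,m=fit(np.load('w5.npy'),[(-1.2,434,269),(-.8,382,191),(-.4,298,136.5),(0,196,120.5),(.4,104,146),(.8,39,206),(1.2,13,286)])
k=lambda x,y:((60+(x+.5)/8)/.64-.5,(25+(y+.5)/8)/.64-.5)
for p in((295,492),(271,420.5),(221,243)):
  for z in(.0185,.021):ang(C,m,k(*p),z)
print('tick .2 / 0 check');ang(C,m,k(525,418),.01);
E
```

```text
ctr,yaw,r [0.5194 0.1914 0.3595 0.1002] res mm [ 0.2 -0.6 -0.2  0.  -0.4  0.6  0.1  0.  -0.   0.1 -0.1 -0.2  0.4  0. ]
(150.96484375, 134.75390625) [0.4356 0.1445 0.0185] r 0.096 q 0.151
(150.96484375, 134.75390625) [0.4354 0.1458 0.021 ] r 0.0956 q 0.138
(146.27734375, 120.7890625) [0.4312 0.1419 0.0185] r 0.1011 q 0.151
(146.27734375, 120.7890625) [0.431  0.1433 0.021 ] r 0.1006 q 0.139
(136.51171875, 86.12109375) [0.4204 0.1365 0.0185] r 0.1132 q 0.146
(136.51171875, 86.12109375) [0.4203 0.138  0.021 ] r 0.1126 q 0.135
tick .2 / 0 check
(195.88671875, 120.30078125) [0.4257 0.1561 0.01  ] r 0.1001 q 0.0
```

Call:
carry_out:
  commands:
    - {"dp": [0.004,0,0],"rotation": [0,0,-5.5]}
    - {"dp": [0.004,-0.0001,0],"rotation": [0,0,-3]}
    - {"dp": [0.004,-0.0001,0],"rotation": [0,0,-3]}
    - {"dp": [0.004,-0.0001,0],"rotation": [0,0,-3]}
    - {"dp": [0.004,-0.0001,0],"rotation": [0,0,-3]}
    - {"dp": [0.004,-0.0001,0],"rotation": [0,0,-3]}
    - {"dp": [0.004,-0.0001,0],"rotation": [0,0,-3]}
    - {"dp": [0.004,-0.0001,0],"rotation": [0,0,-3]}

```text
t: 10.48
eef_pos: [0.4676, 0.2471, 0.0661]
ee_rot: [3.142, 0.004, -2.357]
force: [1.2, 0.6, 0.3]
width: 0.0004
gripper_force: 0.6
```

Call:
carry_out:
  commands:
    - {"dp": [0.004,-0.0001,0],"rotation": [0,0,-3]}
    - {"dp": [0.004,-0.0001,0],"rotation": [0,0,-3]}
    - {"dp": [0.004,-0.0001,0],"rotation": [0,0,-3]}
    - {"dp": [0.004,-0.0001,0],"rotation": [0,0,-3]}
    - {"dp": [0.004,-0.0001,0],"rotation": [0,0,-3]}
    - {"dp": [0.004,-0.0001,0],"rotation": [0,0,-3]}
    - {"dp": [0.004,-0.0001,0],"rotation": [0,0,-3]}

```text
t: 11.35
eef_pos: [0.4518, 0.2243, 0.0661]
ee_rot: [-3.14, 0.004, -1.991]
force: [0.6, 1.2, 0.4]
width: 0.0003
gripper_force: 0.6
```

```bash
python3 - <<'E'
from h import *
s=readout.get_state(); p=s['eef_pos'];d=p[:2]-[.5194,.1914];t=np.arctan2(-d[1],-d[0]);print(s['t'],p,s['force'],np.hypot(*d),t,'yaw err',s['ee_rot'][2]-t+np.pi/2)
E
```

```text
11.35 [0.45184726 0.22426173 0.06607066] [0.57318946 1.18063743 0.43233606] 0.07512168055682165 -0.45275736396816857 yaw err 0.03285586678593333
```

Call:
carry_out:
  commands:
    - {"dp": [0.004,-0.0001,0],"rotation": [0,0,-3]}
    - {"dp": [0.004,-0.0001,0],"rotation": [0,0,-3]}
    - {"dp": [0.004,-0.0001,0],"rotation": [0,0,-3]}
    - {"dp": [0.004,-0.0001,0],"rotation": [0,0,-3]}
    - {"dp": [0.004,-0.0001,0],"rotation": [0,0,-3]}
    - {"dp": [0.004,-0.0001,0],"rotation": [0,0,-3]}
    - {"dp": [0.004,-0.0001,0],"rotation": [0,0,-3]}
    - {"dp": [0.004,-0.0001,0],"rotation": [0,0,-3]}

```text
t: 12.35
eef_pos: [0.4448, 0.1929, 0.0659]
ee_rot: [-3.14, 0.002, -1.572]
force: [-0.9, 1.2, 0.0]
width: 0.0002
gripper_force: 0.7
```

Call:
carry_out:
  commands:
    - {"dp": [0.004,-0.0001,0],"rotation": [0,0,-3]}
    - {"dp": [0.0034,-0.0001,0],"rotation": [0,0,-2.5]}
    - {"dp": [0.0027,0,0],"rotation": [0,0,-2]}
    - {"dp": [0.0013,0,0],"rotation": [0,0,-1]}
    - {"dp": [0,0,0],"rotation": [0,0,0]}

```text
t: 12.98
eef_pos: [0.4454, 0.1813, 0.0653]
ee_rot: [-3.14, 0.001, -1.426]
force: [0.4, 1.5, 0.5]
width: 0.0005
gripper_force: 0.6
```

```bash
python3 - <<'E'
from h import *
s=readout.get_state(); p=s['eef_pos'];d=p[:2]-[.5194,.1914];t=np.arctan2(-d[1],-d[0]);print(s['t'],p,s['force'],np.hypot(*d),t,'yaw err',s['ee_rot'][2]-t+np.pi/2)
np.save('w6.npy',np.r_[p,s['ee_rot']]); a=vision.grab_frame('wrist')[0][...,::-1];cv2.imwrite('pics/w6.png',a);cv2.imwrite('pics/w6b.png',cv2.resize(a[130:250,180:340],(800,600),interpolation=cv2.INTER_CUBIC))
E
```

```text
12.975 [0.44544257 0.18125692 0.0653196 ] [0.41815423 1.52515674 0.51788319] 0.07464973622115778 0.1362972185626833 yaw err 0.008648830102520488
```

View pics/w6b.png

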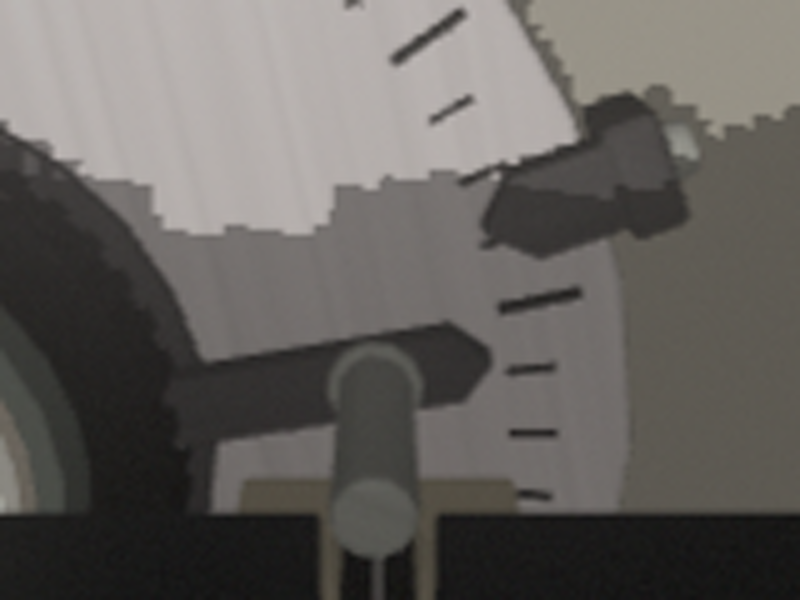

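The crop shows the pin resting against the closed fingers at (375,515). The lever tip is at (490,358) near the −0.1 tick, the 0 tick at (540,300) and the clip nose at about (484,225) still ahead.

```bash
python3 - <<'E'
from fit import *
k=lambda x,y:((180+(x+.5)/5)/.64-.5,(130+(y+.5)/5)/.64-.5)
T=[(0,540,300.5),(-.1,531,370),(-.2,533,433),(-.3,533,495),(.3,452,110),(.4,428,37)]
v=np.load('w6.npy');C=cam('wrist',dict(eef_pos=v[:3],ee_rot=v[3:]))
m=[.5194,.1914,.3595]
for t in T: ang(C,np.array(m),k(*t[1:]),.01)
print('tip');ang(C,np.array(m),k(491,359),.0185)
print('nose')
for p in((484,222),(488,232)):ang(C,np.array(m),k(*p),.0185)
E
```

```text
(449.65625, 296.6875) [0.4256 0.1558 0.01  ] r 0.1003 q 0.003
(446.84375, 318.40625) [0.4251 0.1662 0.01  ] r 0.0977 q -0.098
(447.46875, 338.09375) [0.4231 0.1756 0.01  ] r 0.0976 q -0.197
(447.46875, 357.46875) [0.4213 0.1851 0.01  ] r 0.0983 q -0.296
(422.15625, 237.15625) [0.442  0.1313 0.01  ] r 0.0979 q 0.301
(414.65625, 214.34375) [0.4467 0.1223 0.01  ] r 0.1003 q 0.401
tip
(434.34375, 314.96875) [0.4321 0.1625 0.0185] r 0.092 q -0.04
nose
(432.15624999999994, 272.15625) [0.4362 0.1439 0.0185] r 0.0958 q 0.159
(433.40625, 275.28125) [0.4354 0.1452 0.0185] r 0.0959 q 0.144
```

Call:
carry_out:
  commands:
    - {"dp": [0.0035,-0.0001,0],"rotation": [0,0,-2.7]}
    - {"dp": [0.0035,-0.0001,0],"rotation": [0,0,-2.7]}
    - {"dp": [0.003,-0.0001,0],"rotation": [0,0,-2.3]}
    - {"dp": [0.0017,0,0],"rotation": [0,0,-1.3]}
    - {"dp": [0,0,0],"rotation": [0,0,0]}

```text
t: 13.65
eef_pos: [0.4477, 0.1694, 0.0647]
ee_rot: [-3.141, 0.0, -1.269]
force: [1.7, 1.0, 0.2]
width: 0.0004
gripper_force: 0.5
```

```bash
python3 - <<'E'
from h import *
s=readout.get_state(); p=s['eef_pos'];d=p[:2]-[.5194,.1914];t=np.arctan2(-d[1],-d[0]);print(s['t'],p,s['force'],np.hypot(*d),t,'yaw err',s['ee_rot'][2]-t+np.pi/2)
np.save('w7.npy',np.r_[p,s['ee_rot']]); a=vision.grab_frame('wrist')[0][...,::-1];cv2.imwrite('pics/w7.png',a);cv2.imwrite('pics/w7b.png',cv2.resize(a[155:235,240:340],(800,640),interpolation=cv2.INTER_CUBIC)[:600])
E
```

```text
13.65 [0.44769411 0.16939273 0.06466976] [1.7045401  1.00284008 0.17353746] 0.07500702775219892 0.2977843244489774 yaw err 0.003891599777816168
```

View pics/w7b.png

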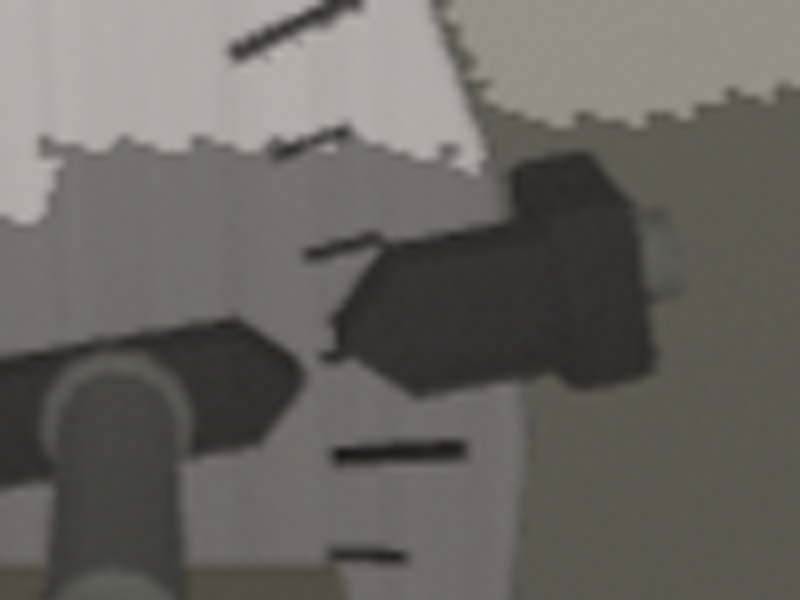

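The crop shows the lever tip at (304,375) just short of the nose. The nose's tip edge runs from (335,315) at the bottom to (345,350) at the top. That was my tenth picture, so the rest goes by numbers.

```bash
python3 - <<'E'
from fit import *
k=lambda x,y:((240+(x+.5)/8)/.64-.5,(155+(y+.5)/8)/.64-.5)
v=np.load('w7.npy');C=cam('wrist',dict(eef_pos=v[:3],ee_rot=v[3:]));m=np.array([.5194,.1914,.3595])
print('ticks 0,.2,.3')
for p in((400,453),(343,247),(312,143)):ang(C,m,k(*p),.01)
print('tip');ang(C,m,k(304,375),.0185);ang(C,m,k(304,378),.022)
print('lever shoulders');ang(C,m,k(262,443),.022);ang(C,m,k(235,320),.015)
print('nose')
for p,z in(((338,333),.0185),((345,350),.021),((335,315),.016)):ang(C,m,k(*p),z)
print('nose shoulders');ang(C,m,k(418,395),.021);ang(C,m,k(385,247),.016)
# grayscale rows near the tips, for sub-pixel
g=cv2.cvtColor(cv2.imread('pics/w7.png'),cv2.COLOR_BGR2GRAY);print(g[192:206,272:290])
E
```

```text
ticks 0,.2,.3
(452.72265625, 330.26171875) [0.4256 0.1558 0.01  ] r 0.1003 q 0.004
(441.58984375, 290.02734375) [0.4366 0.1393 0.01  ] r 0.0978 q 0.203
(435.53515625, 269.71484375) [0.4421 0.1313 0.01  ] r 0.0979 q 0.301
tip
(433.97265625, 315.02734375) [0.4377 0.1487 0.0185] r 0.0922 q 0.122
(433.97265625, 315.61328125) [0.4382 0.1479 0.022 ] r 0.0921 q 0.133
lever shoulders
(425.76953125, 328.30859375) [0.4397 0.1543 0.022 ] r 0.0879 q 0.076
(420.49609375, 304.28515625) [0.4442 0.1468 0.015 ] r 0.0874 q 0.175
nose
(440.61328125, 306.82421875) [0.4361 0.1443 0.0185] r 0.0956 q 0.155
(441.98046875, 310.14453125) [0.4356 0.1448 0.021 ] r 0.0959 q 0.148
(440.02734375, 303.30859375) [0.4364 0.1436 0.016 ] r 0.0958 q 0.163
nose shoulders
(456.23828125, 318.93359375) [0.4285 0.1468 0.021 ] r 0.1012 q 0.097
(449.79296875, 290.02734375) [0.4344 0.1367 0.016 ] r 0.1011 q 0.212
[[111 110 111 112 111 112 111 110 108 108  95  62  44  45  46  49  50  49]
 [110 110 111 111 111 112 112 110 107  99  75  44  44  47  51  49  51  51]
 [110 110 111 112 111 112 111 109 101  75  43  44  46  49  53  50  49  51]
 [104 110 111 111 111 112 110 109 100  70  44  44  48  51  51  51  50  49]
 [ 79 104 108 110 111 112 111 109 108  92  41  47  50  50  51  50  49  50]
 [ 43  65  93 107 110 111 112 111 108  92  45  48  50  51  49  50  50  51]
 [ 46  44  50  79 105 109 111 106 102  87  51  49  50  50  50  51  51  51]
 [ 49  45  44  43  66  97 111  98  63  47  49  60  62  52  51  50  50  50]
 [ 51  49  45  44  42  76 107 104  88  79  84 100  98  71  57  51  50  48]
 [ 50  48  49  46  44  59  91 109 108 109 110 108 108 106  88  61  53  49]
 [ 49  50  49  49  47  60  91 110 109 108 109 109 109 110 110 101  76  57]
 [ 50  47  48  49  47  68  96 109 108 108 108 108 108 109 109 109 102  88]
 [ 49  49  50  48  58  90 110 108 108 107 109 107 109 110 109 109 107 107]
 [ 48  49  49  52  78 102 111 110 108 108 108 107 108 110 110 107 108 107]]
```

Call:
carry_out:
  commands:
    - {"dp": [0.001,0,0],"rotation": [0,0,-0.8]}
    - {"dp": [0.0009,0,0],"rotation": [0,0,-0.7]}
    - {"dp": [0,0,0],"rotation": [0,0,0]}

```text
t: 14.08
eef_pos: [0.4482, 0.1675, 0.0646]
ee_rot: [-3.141, 0.0, -1.242]
force: [0.6, 1.9, 0.1]
width: 0.0002
gripper_force: 0.7
```

```bash
cat > chk.py <<'E'
from fit import *
s=readout.get_state(); p=s['eef_pos'];m=np.array([.5194,.1914,.3595]);d=p[:2]-m[:2];t=np.arctan2(-d[1],-d[0]);print(s['t'],p,s['force'],np.hypot(*d),t)
C=cam('wrist',s); g=cv2.cvtColor(vision.grab_frame('wrist')[0],cv2.COLOR_RGB2GRAY)
# rectify to polar map at z=18.5mm: rows r 84..106 mm, columns q -0.05..0.35
r=np.arange(.084,.1061,.0005);q=np.arange(-.05,.351,.0025);Q,Rr=np.meshgrid(q,r)
P=np.stack([m[0]-Rr*np.cos(Q+m[2]),m[1]-Rr*np.sin(Q+m[2]),np.full_like(Q,.0185)],-1).reshape(-1,3)
uv=proj(C,P).astype(np.float32).reshape(*Q.shape,2)
M=cv2.remap(g,uv[...,0],uv[...,1],cv2.INTER_LINEAR)
for rr in list(np.arange(.086,.0935,.001))+list(np.arange(.0955,.1045,.001)):
    row=M[int(round((rr-.084)/.0005))]; i=np.where(row<76)[0]
    if len(i):
        seg=[x for x in np.split(i,np.where(np.diff(i)>2)[0]+1) if len(x)>1]
        print(round(float(rr)*1e3,1),[(round(float(q[x[0]]),3),round(float(q[x[-1]]),3),'mid',round(float(q[x[0]]+q[x[-1]])/2,4)) for x in seg])
E
python3 chk.py
```

```text
14.075 [0.44817968 0.16754406 0.06458678] [0.62807006 1.85342446 0.09912489] 0.07510951625816371 0.32321367854227984
86.0 [(0.085, 0.218, 'mid', 0.1513)]
87.0 [(0.085, 0.215, 'mid', 0.15)]
88.0 [(0.09, 0.21, 'mid', 0.15)]
89.0 [(0.103, 0.2, 'mid', 0.1513)]
90.0 [(0.115, 0.188, 'mid', 0.1513)]
91.0 [(0.125, 0.175, 'mid', 0.15)]
92.0 [(0.143, 0.16, 'mid', 0.1513)]
95.5 [(0.033, 0.05, 'mid', 0.0413), (0.133, 0.173, 'mid', 0.1525), (0.228, 0.238, 'mid', 0.2325), (0.325, 0.33, 'mid', 0.3275)]
96.5 [(0.033, 0.048, 'mid', 0.04), (0.13, 0.183, 'mid', 0.1563), (0.228, 0.235, 'mid', 0.2313), (0.323, 0.33, 'mid', 0.3263)]
97.5 [(0.03, 0.048, 'mid', 0.0388), (0.123, 0.19, 'mid', 0.1563), (0.225, 0.238, 'mid', 0.2313), (0.323, 0.33, 'mid', 0.3263)]
98.5 [(0.03, 0.048, 'mid', 0.0388), (0.113, 0.2, 'mid', 0.1563), (0.225, 0.235, 'mid', 0.23), (0.323, 0.33, 'mid', 0.3263)]
99.5 [(0.03, 0.048, 'mid', 0.0388), (0.103, 0.21, 'mid', 0.1563), (0.225, 0.235, 'mid', 0.23), (0.323, 0.325, 'mid', 0.3238)]
100.5 [(0.03, 0.045, 'mid', 0.0375), (0.093, 0.233, 'mid', 0.1625), (0.323, 0.325, 'mid', 0.3238)]
101.5 [(0.03, 0.045, 'mid', 0.0375), (0.088, 0.223, 'mid', 0.155)]
102.5 [(0.03, 0.045, 'mid', 0.0375), (0.088, 0.22, 'mid', 0.1538)]
103.5 [(0.03, 0.045, 'mid', 0.0375), (0.088, 0.22, 'mid', 0.1538)]
```

Call:
carry_out:
  commands:
    - {"dp": [-0.004,0,0],"rotation": [0,0,0]}
    - {"dp": [-0.01,0,0],"rotation": [0,0,0]}
    - {"dp": [0,0,-0.02],"rotation": [0,0,0]}
    - {"dp": [0,0,-0.04],"rotation": [0,0,0]}
    - {"dp": [0,0,-0.02],"rotation": [0,0,0]}
    - {"dp": [0,0,0],"rotation": [0,0,0]}

```text
t: 14.88
eef_pos: [0.444, 0.1818, 0.146]
ee_rot: [-3.139, 0.001, -1.242]
force: [0.4, -0.1, 0.2]
width: 0.0007
gripper_force: 0.0
```

```bash
python3 chk.py
```

```text
14.875 [0.44399145 0.18178919 0.14601794] [ 0.3917864  -0.13879659  0.22683971] 0.07601853423255663 0.1267664007208974
86.0 [(0.09, 0.17, 'mid', 0.13), (0.198, 0.21, 'mid', 0.2038)]
87.0 [(0.093, 0.168, 'mid', 0.13), (0.195, 0.205, 'mid', 0.2)]
88.0 [(0.1, 0.16, 'mid', 0.13), (0.183, 0.2, 'mid', 0.1913)]
89.0 [(0.113, 0.16, 'mid', 0.1363), (0.168, 0.188, 'mid', 0.1775)]
90.0 [(0.125, 0.175, 'mid', 0.15)]
91.0 [(0.145, 0.163, 'mid', 0.1538)]
95.5 [(0.018, 0.033, 'mid', 0.025), (0.118, 0.125, 'mid', 0.1213)]
96.5 [(0.018, 0.033, 'mid', 0.025), (0.12, 0.125, 'mid', 0.1225), (0.15, 0.168, 'mid', 0.1588)]
97.5 [(0.018, 0.033, 'mid', 0.025), (0.12, 0.125, 'mid', 0.1225), (0.158, 0.17, 'mid', 0.1638)]
98.5 [(0.018, 0.03, 'mid', 0.0238), (0.168, 0.18, 'mid', 0.1738)]
99.5 [(0.02, 0.033, 'mid', 0.0263), (0.11, 0.125, 'mid', 0.1175), (0.173, 0.193, 'mid', 0.1825)]
100.5 [(0.018, 0.033, 'mid', 0.025), (0.1, 0.135, 'mid', 0.1175), (0.18, 0.21, 'mid', 0.195)]
101.5 [(0.018, 0.033, 'mid', 0.025), (0.09, 0.133, 'mid', 0.1113), (0.198, 0.208, 'mid', 0.2025)]
102.5 [(0.018, 0.03, 'mid', 0.0238), (0.09, 0.128, 'mid', 0.1088), (0.198, 0.208, 'mid', 0.2025)]
103.5 [(0.018, 0.03, 'mid', 0.0238), (0.09, 0.12, 'mid', 0.105), (0.195, 0.21, 'mid', 0.2025)]
```

The outer edges in this view put the lever at 0.150 and the nose at about 0.15. They are in line, and the hand is clear.

```bash
python3 -c "from station import arm; print(arm.job_done())"
```

```text
the job is handed in; nothing more can be done
None
```

The lever was pushed left against the stop post, then back until its tip lined up with the marker clip's nose (both measured at about q = 0.15 rad, within about 0.005). The hand was lifted clear and the job handed in at about 15 s; I did not re-check the dish, vial, timer and label roll at the end, but no move came near them.

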